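Slide the long pill-tub tray across the gap onto the dispatch stand

TASK

Slide the longer of the two blue trays of pill tubs straight across the gap from the grey drawer unit onto the steel stand, so that it ends wholly on the stand, square to it and about midway between the stand's gap edge and its far edge. Keep the tray flat on the surfaces all the way, neither lifted nor sagging into the gap, then let go of it. Leave the shorter tray where it is on the drawer unit.

Things in the scene. Friction and masses are not known exactly. Their poses are not given: they have to be found in the camera images.
- long_tray: the longer blue tray: 180 mm along its y, 104 mm along x, walls 40 mm high, 5 mm thick; four white tubs fixed in its middle, tops at 50 mm, 30 mm or more from the end walls. 0.3 to 0.6 kg, balanced at its middle. Lies on the drawer unit, its -y end towards the gap, in the near or far lane (short tray in the other), 40 mm or more of free top behind its +y end. Origin: centre of underside; z up
- short_tray: the shorter blue tray, a bystander: 110 mm along its y, 104 mm along x, walls 40 mm high, with four tubs like the other; lies beside the long tray on the drawer unit. Origin: centre of underside; z up
- drawer_unit: fixed low grey drawer unit on the counter, to the robot's left: 420 mm along its x (away from the robot), 300 mm along its y, flat top 90 mm above the counter. Origin at the centre of its underside; its edge at y = -150 mm borders the gap
- stand: fixed stainless-steel stand on four legs, right of the drawer unit and nearly parallel to it: 420 mm along its x, 280 mm along y, flat top 90 mm above the counter, level with the unit's, y edges rounded. Origin: centre of underside; its edge at y = +140 mm borders the gap, which is 35 to 60 mm wide. A small loose white jar, 75 mm high, stands near its +x edge, outside both lanes
Things that resemble listed ones, but are neither listed nor needed, are in the scene too. Leave any green look-alike of the long_tray alone.

How it is judged:
At the end, for the whole second after the job is handed in: The long tray rests flat and still wholly on the steel stand, its centre within 30 mm of the stand's middle in the sliding direction and within 150 mm of it along the stand's x, its length within 0.2 rad of square to the stand; the short tray is within 20 mm of where it was (y of long_tray in the frame of stand between -0.03 and 0.03 m and x of long_tray in the frame of stand between -0.15 and 0.15 m and z of long_tray in the frame of stand between 0.086 and 0.094 m and angle between the y axis of long_tray and the y axis of stand, either way round below 0.2 rad and angle between long_tray's own z axis and vertical below 0.05 rad and linear speed of long_tray below 0.01 m/s and distance of short_tray from where it was at the start of the episode below 0.02 m); the robot touches nothing.
It fails at once if the long tray tips or sags (tilted more than 0.1 rad) (angle between long_tray's own z axis and vertical above 0.1 rad).
It fails at once if the long tray drops into the gap or off an edge (more than 10 mm below the surfaces) (z of long_tray in the frame of stand below 0.08 m).
It fails at once if the long tray is lifted (more than 12 mm above the surfaces) (z of long_tray in the frame of stand above 0.102 m).
It fails at once if the short tray is moved by more than 20 mm (distance of short_tray from where it was at the start of the episode above 0.02 m).
It also fails if it takes over 37 s, if anything falls off the work surface, if the arm or the gripper's body presses on something with over 40 N, if the wrist force passes 120 N, or if a joint passes its speed limit or range.

ROBOT

A 6-joint arm with a two-finger parallel gripper is mounted at the origin on the work surface. World frame = base frame: x ahead of the robot, y to its left, z up, the work surface at z = 0. Lengths are in m, angles in rad, forces in N, time in s.
With the tool pointing down it reaches from about 0.25 to 0.8 m from the base axis. Payload 8.5 kg.
Tool frame: the origin (TCP) lies on the centre line of the jaws, within the pads' length; the fingertips stand 25 mm ahead of it and the grasp point (between the pads) lies 6 mm ahead of it (bot.finger_overhang is the distance from the TCP to the fingertips, in m); z points along the fingers, y is the line along which they close (so a half turn about z gives the same grasp; the last joint's range is limited). The gripper opens to 85 mm and grips with 20 to 120 N. Pads are 22 mm wide; open, the fingers measure 114 mm over their backs; the gripper's body (76 mm by 85 mm) begins 54 mm behind the grasp point. The pads swing forward as they close: fully open they stand 13 mm farther back than shut.
Start: joints at [-1.318, 0.238, -0.013, 1.319, 0, 1.571], TCP at [0.131, -0.508, 0.256] pointing down, gripper open.
Joint ranges: [-2.66, 2.66], [-1.03, 1.9], [-1.14, 1.46], [-1.82, 2.27], [-1.45, 1.34], [-3.14, 3.14]. Speed limits (rad/s): [2.22, 2.22, 2.79, 3.14, 3.14, 3.14].

INTERFACE

Orientations are given as [roll, pitch, yaw] about the fixed x, y, z axes, in that order (R = Rz(yaw) Ry(pitch) Rx(roll)).
In Python, from station import monitor, get_image, get_calibration, bot, models gives the robot as it stands.
- The arm moves only by the tool step_arm, never from a script. Its argument "motion" is one flat list of numbers, 5 for each row, row after row: the shift along the tool's x, y, z in m, then the turn about the tool's z in rad, then the closure, from 0 (fully open) to 1 (shut). In form: [x, y, z, turn, jaw, x, y, z, turn, jaw, ...]. A call has 1 to 20 rows; each row shifts and turns the commanded pose from where the row before left it, along the tool's axes as they then stand; what a row does not reach is not made up. A row lasts 1/8 s, in which the tool goes at most 62.5 mm and 10.7 degrees, less where a joint would pass 70% of its speed; a pose out of reach is approached as far as the arm can. A call is refused whole if a number of a shift passes 0.0625 or a number of a turn 0.188, either way. A call with a gripper value outside its range is refused whole. The fingers move at their own pace and stop on an object; the grip force is fixed at half the most. Time passes only in rows, so rows that do not move let the fingers close. It gives the time, the measured TCP pose, the force, the opening and the grip force at its end, in the units of the state.
- monitor.get_state(): the state, without advancing time (a new reading comes with each control period).
- get_image(name): name is "scene" or "top" or "wrist"; returns the picture (384x512x3 uint8, red, green, blue); there is no depth.
- get_calibration(name): a dict with "fx", "fy", "cx", "cy" (pixels), "distortion" ([k1, k2, p1, p2, k3] as OpenCV has them; the pictures are not rectified), "eye" and "attitude" of the camera in the world; the wrist camera has in their place "tool_from_camera" (4x4, takes a point from camera to tool coordinates, whose origin is the TCP and whose axes are the flange's). Camera axes: x right, y down, z forward; pixel columns grow to the right and rows downward; lengths in m; the calibration is good to about 2 mm. A picture is of the moment at which its call begins: read the wrist's pose just before it. get_calibration takes no time and is no camera call.
- bot.sign_off(): hands the job in; it is judged then, once.
Trained networks look in the newest picture that a camera, given by its name, has taken for a name from the list of things; names that differ only in an ending like _2 or _b are one class to them, and where a whole thing is asked for, a point or a joint stands for the part that bears it (a point fixed in the world has none). Each returns a list of dicts, best first, with "p" (0 to 1); they miss things now and then, are a little off and sometimes report something else, mostly with a low value. They report only what shows in the picture. A call takes as long as a camera call. They do not tell look-alikes from the thing itself.
- models.look_for(camera, target): "xy" ([column, row] in pixels, amid what is visible of it).
- models.mark_of(camera, target): "xy" ([column, row] in pixels: a listed point, or the origin of a listed thing).
The state is a dict: "clock": time; "q": joint angles; "qvel": joint speeds; "tau": joint torques, N m; "eef_pos": TCP position; "orientation": TCP orientation; "contact_force": force on the tool from outside, world axes, zero at the start; "torque": the same for the moment, N m; "width": finger opening in m; "gripper_force": force on a finger pad.
Only numpy, scipy, OpenCV 4.12 (cv2) and the standard library are available. Lean on these libraries where they do the work, as an engineer would, in place of code of your own. Each camera call takes 0.05 s, during which the arm holds its last target. There are 200 camera calls.

## Working session

There is one attempt and no reset: what is moved stays moved. The work goes in short steps, Python scripts to look and compute and a tool call to move; the robot and the scene stay as the last step left them, time stands still between calls to the robot, and variables do not carry over. Pictures are saved under pics/ and viewed, at most 10 in all, crops included, and the job is handed in when it is done.

Besides the shell and the picture viewer there is one more tool, called after "Request:" as name(argument=value, ...) on one line, values as JSON. step_arm: Moves the arm, as the interface text tells. Its arguments: {"type":"object","properties":{"motion":{"type":"array","items":{"type":"number"}}},"required":["motion"]}

```bash
mkdir -p pics
cat > h.py <<'E'
import numpy as np, cv2
from station import monitor, get_image, get_calibration, bot, models
def ray(c,uv):
    K=np.array([[c["fx"],0,c["cx"]],[0,c["fy"],c["cy"]],[0,0,1]])
    p=cv2.undistortPoints(np.array([[uv]],float),K,np.array(c["distortion"],float))[0,0]
    return np.array([p[0],p[1],1.])
def world(name,uv,z):
    c=get_calibration(name); d=ray(c,uv)
    a=np.array(c["attitude"],float)
    from scipy.spatial.transform import Rotation as R
    M=a if a.shape==(3,3) else R.from_euler('xyz',a).as_matrix()
    d=M@d; e=np.array(c["eye"]); return e+d*(z-e[2])/d[2]
E
python3 - <<'E'
from h import *
for n in("top","scene"):
    im=get_image(n); cv2.imwrite(f"pics/{n}.png",im[:,:,::-1]); print(get_calibration(n))
    for t in("long_tray","short_tray","drawer_unit","stand"):
        for r in models.mark_of(n,t): print(n,t,r, world(n,r["xy"],0 if t in("stand","drawer_unit") else .09).round(3))
print(monitor.get_state())
E
```

```text
{'fx': 371.2081527679456, 'fy': 371.2081527679456, 'cx': 251.92858593897628, 'cy': 186.72198710892923, 'distortion': array([-0.04526057,  0.        ,  0.        ,  0.        ,  0.        ]), 'eye': array([0.4552615 , 0.10772495, 1.12579497]), 'attitude': array([-3.02219222, -0.03172769, -1.56270944])}
top long_tray {'xy': [251.3, 184.9], 'p': 0.92} [0.585 0.078 0.09 ]
top long_tray {'xy': [142.8, 135.7], 'p': 0.6} [0.722 0.388 0.09 ]
top short_tray {'xy': [240.0, 241.0], 'p': 0.6} [0.428 0.108 0.09 ]
top drawer_unit {'xy': [244.5, 213.4], 'p': 0.85} [0.509 0.095 0.   ]
top stand {'xy': [351.7, 225.9], 'p': 0.85} [ 0.474 -0.233  0.   ]
{'fx': 393.4520249318563, 'fy': 393.4520249318563, 'cx': 256.78218858552725, 'cy': 186.87449743138225, 'distortion': array([-0.1233644,  0.       ,  0.       ,  0.       ,  0.       ]), 'eye': array([ 1.01506401, -0.27816969,  1.02168722]), 'attitude': array([-2.60417001e+00,  2.29409691e-03,  8.67176157e-01])}
scene long_tray {'xy': [367.2, 176.5], 'p': 0.88} [0.767 0.339 0.09 ]
scene long_tray {'xy': [254.6, 184.8], 'p': 0.63} [0.581 0.079 0.09 ]
scen
[... 180 characters left out ...]
.9} [ 0.483 -0.243  0.   ]
{'clock': 0.5, 'q': array([-1.31799381e+00,  2.38221306e-01, -1.35692211e-02,  1.31919461e+00,
       -1.15049237e-05,  1.57078951e+00]), 'qvel': array([ 0.00200052, -0.00147503,  0.00102552, -0.00033924,  0.00149342,
        0.00018389]), 'tau': array([-1.29481610e-03, -5.38159025e+01,  3.46483970e+01,  3.79594087e-03,
       -6.97968403e-06, -1.81114763e-05]), 'eef_pos': array([ 0.13129095, -0.50824393,  0.25623805]), 'orientation': array([-3.14140384e+00,  1.15036365e-05,  2.52809331e-01]), 'contact_force': array([ 0.536993  , -0.52288859,  0.88662928]), 'torque': array([ 0.03966548, -0.0248509 , -0.01682231]), 'gripper_force': 0.0, 'width': 0.08522215352847544}
```

View pics/top.png

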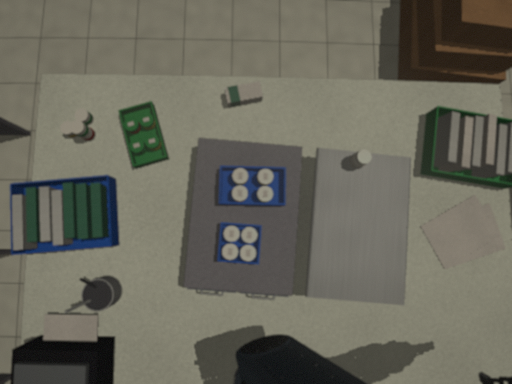

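View pics/scene.png

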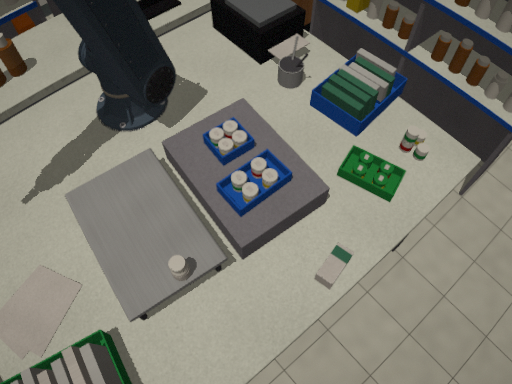

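The candidates are the blue tray at top (251,186), the blue tray at (239,243), the green one at (143,135), and the blue bin at (65,213). The long tray must be the blue one at (251,186): it has four tubs, sits on the unit in the far lane and is longer than its neighbour. I'll confirm with a crop and measure its edges.

Run:
```python
from h import *
im=cv2.imread("pics/top.png")
cv2.imwrite("pics/crop.png",cv2.resize(im[125:310,175:420],None,fx=3.2,fy=3.2,interpolation=cv2.INTER_CUBIC))
h=cv2.cvtColor(im,cv2.COLOR_BGR2HSV)
m=cv2.inRange(h,(105,120,30),(125,255,255)); m[:,:150]=0; m[300:]=0
for c in cv2.findContours(cv2.morphologyEx(m,cv2.MORPH_CLOSE,np.ones((5,5))),0,2)[0]:
    if cv2.contourArea(c)<300: continue
    w=np.array([world("top",p,.13)[:2] for p in cv2.boxPoints(cv2.minAreaRect(c))])
    r=cv2.minAreaRect(np.array([world("top",p[0],.13)[:2] for p in c],np.float32)); print("tray",r,w.round(3).tolist())
for n,p in dict(s=[(317,149),(411,156),(405,304),(308,297)],u=[(198,139),(302,147),(294,296),(183,288)]).items():
    print(n,[world("top",q,.09)[:2].round(3).tolist() for q in p])
print("jar",[r for r in [world("top",(364,157),.165),world("top",(357,162),.09)]])
```

```text
tray ((0.4241982102394104, 0.11051252484321594), (0.10823436826467514, 0.10114346444606781), 86.29247283935547) [[0.377, 0.168], [0.478, 0.162], [0.471, 0.053], [0.37, 0.06]]
tray ((0.5785729289054871, 0.0777260884642601), (0.17637324333190918, 0.10249076783657074), 89.24661254882812) [[0.529, 0.166], [0.631, 0.166], [0.629, -0.013], [0.526, -0.01]]
s [[0.691, -0.11], [0.675, -0.386], [0.257, -0.352], [0.277, -0.08]]
u [[0.715, 0.231], [0.696, -0.067], [0.28, -0.042], [0.3, 0.261]]
jar [array([ 0.65436178, -0.22072055,  0.165     ]), array([ 0.654944  , -0.22543772,  0.09      ])]
```

View pics/crop.png

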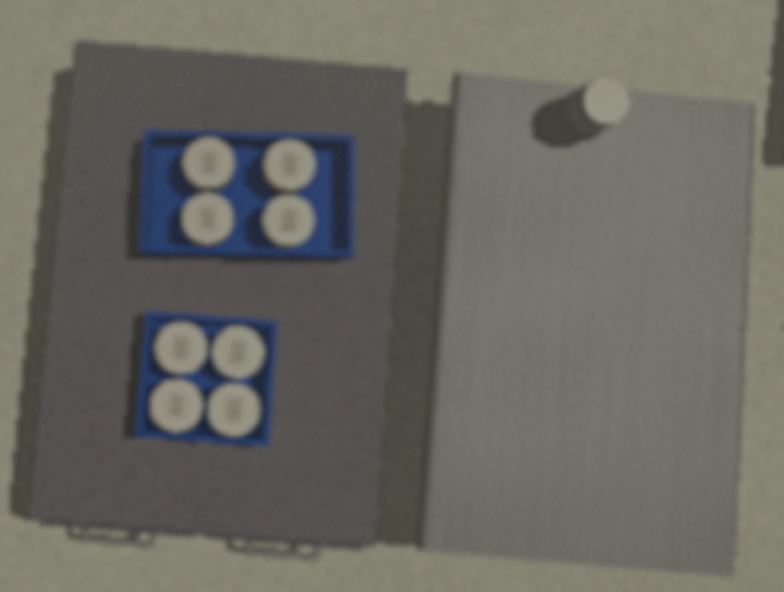

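The crop shows the long tray with four tubs in the far lane, the short one in the near lane, and the jar clear of the far lane. I'll push the tray's +y end with two half-open fingers spread along the stand's x, starting by turning and then going above the space behind the tray.

Request:
step_arm(motion=[0, 0, 0, -0.179, 0.4, 0, 0, 0, -0.179, 0.4, 0, 0, 0, -0.179, 0.4, 0, 0, 0, -0.179, 0.4, 0, 0, 0, -0.179, 0.4, 0, 0, 0, -0.179, 0.4, 0, 0, 0, -0.178, 0.4])

```text
clock: 1.38
eef_pos: [0.1313, -0.5083, 0.2563]
orientation: [-3.142, -0.0, 1.511]
contact_force: [0.1, -0.3, 0.1]
width: 0.0511
gripper_force: 0.0
```

Request:
step_arm(motion=[0.037, 0.0202, 0, 0, 0.4, 0.037, 0.0202, 0, 0, 0.4, 0.037, 0.0202, 0, 0, 0.4, 0.037, 0.0202, 0, 0, 0.4, 0.037, 0.0202, 0, 0, 0.4, 0.037, 0.0202, 0, 0, 0.4, 0.037, 0.0202, 0, 0, 0.4, 0.037, 0.0202, 0, 0, 0.4, 0.037, 0.0202, 0, 0, 0.4, 0.037, 0.0202, 0, 0, 0.4, 0.037, 0.0202, 0, 0, 0.4, 0.037, 0.0202, 0, 0, 0.4, 0.037, 0.0202, 0, 0, 0.4, 0.037, 0.0202, 0, 0, 0.4, 0.037, 0.0202, 0, 0, 0.4, 0.037, 0.0202, 0, 0, 0.4, 0.037, 0.0202, 0, 0, 0.4, 0.037, 0.0202, 0, 0, 0.4, 0.037, 0.0202, 0, 0, 0.4, 0.037, 0.0202, 0, 0, 0.4])

```text
clock: 3.88
eef_pos: [0.5839, 0.2048, 0.2563]
orientation: [3.141, -0.0, 1.505]
contact_force: [0.4, 0.1, 1.3]
width: 0.0512
gripper_force: 0.0
```

Run:
```python
from h import *
s=monitor.get_state(); print(s["clock"],s["eef_pos"],s["orientation"],s["width"],s["q"])
cv2.imwrite("pics/w1.png",get_image("wrist")[:,:,::-1])
```

```text
3.875 [0.58386444 0.20475728 0.25631216] [ 3.14147521e+00 -8.95177993e-05  1.50491968e+00] 0.05124413746590881 [3.37275708e-01 4.02499048e-01 2.26279738e-01 1.39443387e+00
 3.62650952e-05 1.97394869e+00]
```

View pics/w1.png

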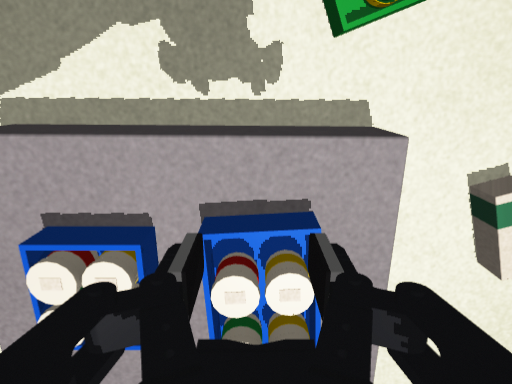

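The wrist view shows the tray centred between the fingers, its +y outer face between rows ~216 (foot) and ~234 (rim). I'll measure that.

Run:
```python
from h import *
from scipy.spatial.transform import Rotation as R
s=monitor.get_state(); c=get_calibration("wrist"); T=np.array(c["tool_from_camera"])
W=R.from_euler('xyz',s["orientation"]).as_matrix(); 
def f(uv,z):
    e=s["eef_pos"]+W@T[:3,3]; d=W@T[:3,:3]@ray(c,uv); return (e+d*(z-e[2])/d[2]).round(3)
for uv,z in [((202,219),.09),((316,213),.09),((203,236),.13),((321,233),.13),((0,132),.09),((405,137),.09)]: print(uv,f(uv,z))
print(T[:3,3])
```

```text
(202, 219) [0.532 0.17  0.09 ]
(316, 213) [0.641 0.169 0.09 ]
(203, 236) [0.539 0.171 0.13 ]
(321, 233) [0.638 0.167 0.13 ]
(0, 132) [0.362 0.264 0.09 ]
(405, 137) [0.721 0.236 0.09 ]
[ 0.07364669 -0.00076028 -0.11783223]
```

Request:
step_arm(motion=[0, 0, 0.02, 0, 0.4, 0, 0, 0.02, 0, 0.4, 0, 0, 0.02, 0, 0.4, 0, 0, 0.02, 0, 0.4, 0, 0, 0.02, 0, 0.4, 0, 0, 0.015, 0, 0.4, 0, 0, 0.01, 0, 0.4, 0, 0, 0.004, 0, 0.4, -0.004, 0, 0, 0, 0.4, -0.006, 0, 0, 0, 0.4, -0.006, 0, 0, 0, 0.4, -0.006, 0, 0, 0, 0.4, -0.006, 0, 0, 0, 0.4, -0.006, 0, 0, 0, 0.4, -0.006, 0, 0, 0, 0.4])

```text
clock: 5.8
eef_pos: [0.5808, 0.1634, 0.1276]
orientation: [3.141, -0.001, 1.505]
contact_force: [1.9, 3.2, 2.1]
width: 0.0508
gripper_force: 1.3
```

```bash
cat >> h.py <<'E'
def tray():
    im=get_image("top")[:,:,::-1]; h=cv2.cvtColor(np.ascontiguousarray(im),cv2.COLOR_BGR2HSV)
    m=cv2.inRange(h,(105,120,30),(125,255,255)); m[:,:150]=0; m[300:]=0
    for c in cv2.findContours(cv2.morphologyEx(m,cv2.MORPH_CLOSE,np.ones((5,5))),0,2)[0]:
        if cv2.contourArea(c)>300: print(cv2.minAreaRect(np.array([world("top",p[0],.13)[:2] for p in c],np.float32)))
    return im
E
python3 - <<'E'
from h import *
s=monitor.get_state(); print(s["clock"],s["eef_pos"],s["contact_force"],s["orientation"])
tray()
cv2.imwrite("pics/s2.png",get_image("scene")[80:260,100:360,::-1].repeat(3,0).repeat(3,1))
E
```

```text
5.8 [0.58080664 0.16339781 0.12755618] [1.89106736 3.24262486 2.06841212] [ 3.14105292e+00 -6.38409911e-04  1.50494612e+00]
((0.5731588006019592, 0.02961127460002899), (0.1116032525897026, 0.1023489385843277), 87.0485610961914)
```

View pics/s2.png

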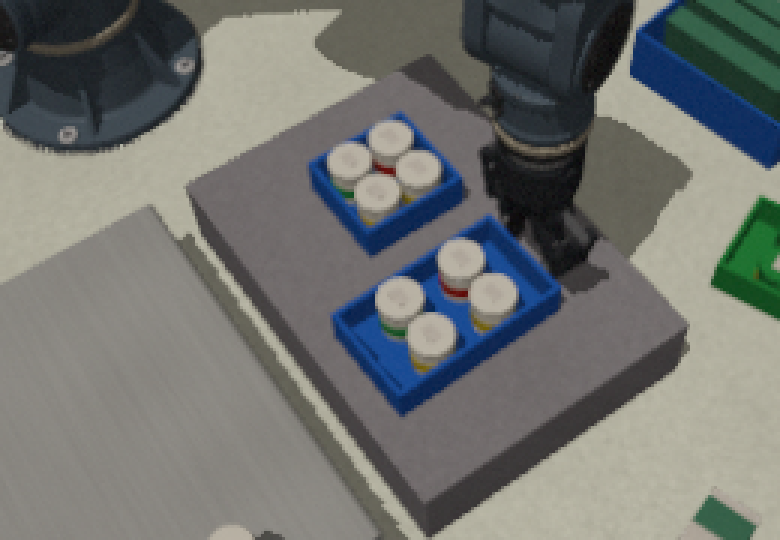

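The fingers are against the +y wall, pushing with about 3 N, and the tray is flat. I'll continue the push.

Request:
step_arm(motion=[-0.008, 0, 0, 0, 0.4, -0.01, 0, 0, 0, 0.4, -0.012, 0, 0, 0, 0.4, -0.012, 0, 0, 0, 0.4, -0.012, 0, 0, 0, 0.4, -0.012, 0, 0, 0, 0.4, -0.012, 0, 0, 0, 0.4, -0.012, 0, 0, 0, 0.4, -0.01, 0, 0, 0, 0.4, -0.005, 0, 0, 0, 0.4])

```text
clock: 7.15
eef_pos: [0.5736, 0.0581, 0.1273]
orientation: [-3.141, -0.0, 1.504]
contact_force: [0.0, 2.8, 0.7]
width: 0.0514
gripper_force: 1.1
```

Run:
```python
from h import *
tray()
cv2.imwrite("pics/s3.png",get_image("scene")[80:300,50:310,::-1].repeat(2,0).repeat(2,1))
```

```text
((0.5615944862365723, -0.11493639647960663), (0.030369751155376434, 0.10084659606218338), 89.03453063964844)
```

View pics/s3.png

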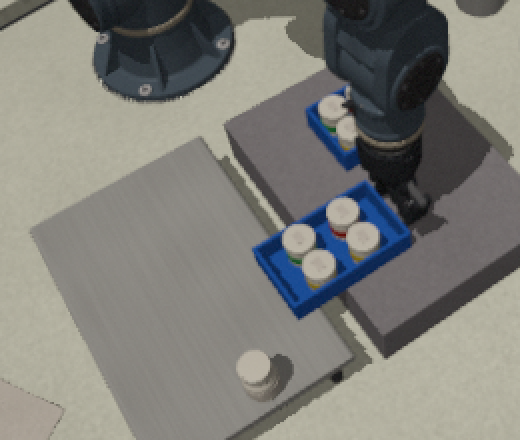

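The tray's front is on the stand, flat and square. About 0.19 m remains.

Request:
step_arm(motion=[-0.006, 0, 0, 0, 0.4, -0.01, 0, 0, 0, 0.4, -0.012, 0, 0, 0, 0.4, -0.012, 0, 0, 0, 0.4, -0.012, 0, 0, 0, 0.4, -0.012, 0, 0, 0, 0.4, -0.012, 0, 0, 0, 0.4, -0.012, 0, 0, 0, 0.4, -0.012, 0, 0, 0, 0.4, -0.012, 0, 0, 0, 0.4, -0.012, 0, 0, 0, 0.4, -0.012, 0, 0, 0, 0.4, -0.012, 0, 0, 0, 0.4, -0.012, 0, 0, 0, 0.4, -0.01, 0, 0, 0, 0.4, -0.006, 0, 0, 0, 0.4])

```text
clock: 9.25
eef_pos: [0.562, -0.1175, 0.1273]
orientation: [-3.142, -0.0, 1.504]
contact_force: [-0.3, 2.3, -0.2]
width: 0.0511
gripper_force: 0.8
```

Run:
```python
from h import *
tray()
cv2.imwrite("pics/s4.png",get_image("scene")[80:360,30:310,::-1].repeat(2,0).repeat(2,1))
```

```text
(no output)
```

View pics/s4.png

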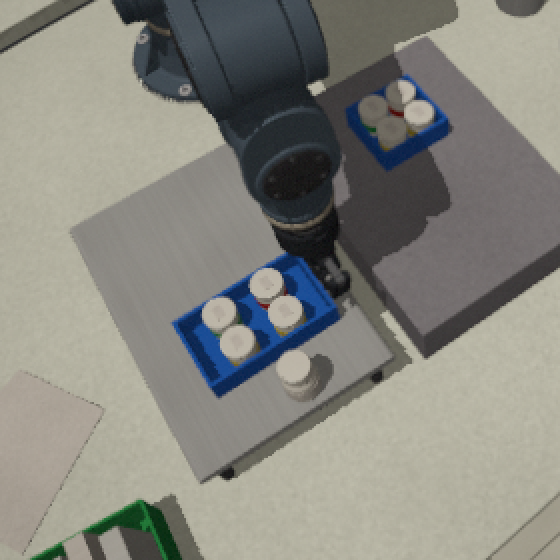

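About 18 mm remains. I'll push that, back off, then rise and check.

Request:
step_arm(motion=[-0.005, 0, 0, 0, 0.4, -0.006, 0, 0, 0, 0.4, -0.005, 0, 0, 0, 0.4, -0.001, 0, 0, 0, 0.4, 0, 0, 0, 0, 0.4, 0.01, 0, 0, 0, 0.4, 0.015, 0, 0, 0, 0.4, 0.01, 0, -0.02, 0, 0.4, 0, 0, -0.03, 0, 0.4, 0, 0, -0.04, 0, 0.4, 0, 0, -0.04, 0, 0.4, 0.06, 0, 0, 0, 0.4, 0.06, 0, 0, 0, 0.4, 0.06, 0, 0, 0, 0.4, 0.06, 0, 0, 0, 0.4, 0.03, 0, 0, 0, 0.4, 0, 0, 0, 0, 0.4])

```text
clock: 11.48
eef_pos: [0.5805, 0.1737, 0.2569]
orientation: [-3.141, -0.0, 1.509]
contact_force: [-0.4, -0.3, 0.5]
width: 0.0511
gripper_force: 0.0
```

Run:
```python
from h import *
im=tray(); cv2.imwrite("pics/t5.png",im[120:310,170:420].repeat(3,0).repeat(3,1))
```

```text
(no output)
```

View pics/t5.png

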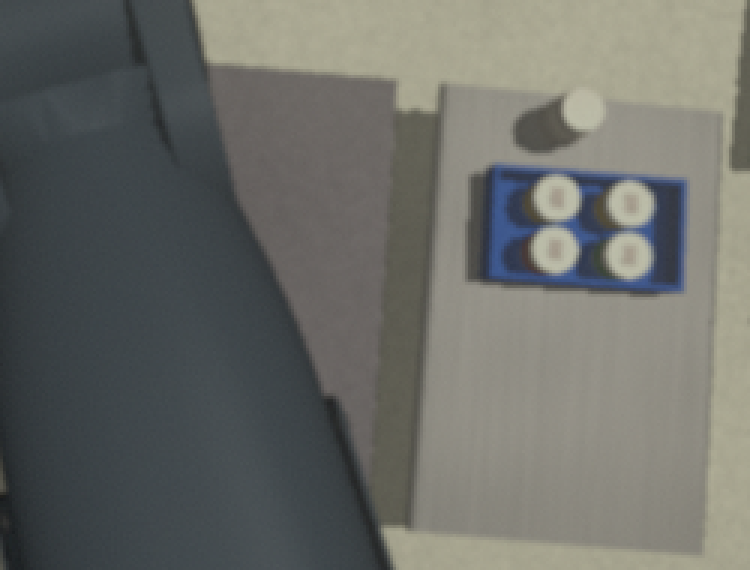

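The tray (crop columns 488–686, rim height) is centred on the stand (436–719) to within a few mm once parallax is allowed for. It is square and clear of the jar, and the arm is clear of everything.

```bash
python3 -c "
from h import *
print(bot.sign_off())"
```

```text
the job is handed in; nothing more can be done
None
```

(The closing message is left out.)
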